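# Lock out a valve actuator and hold its terminal cover open

## Task

Take the yellow-topped lock pin out of its stand and push it fully home in the red socket on the side of the valve actuator, then tug the actuator's hinged cover by its bar, before touching the orange catch, to learn whether the catch is holding it. If it is caught, do not wrench it: slide the orange catch to the other end of its slot and try again. Raise the cover to about 60 degrees and finish while still holding it there, steady (it shuts if let go), with the pin still home and the other things on the bench left where they are.

Things in the scene. Friction and masses are not known exactly. Their poses are not given: they have to be found in the camera images.
- actuator: electric valve actuator fixed to the bench: cream housing 168 x 130 mm on a steel ball valve on a dark plate 170 x 190 mm. Origin: centre of the plate's underside. x points to the cover's hinge side, y across the housing (red socket on the -y side), z up. Front ledge, where the catch slides: top 172 mm up, x = -92 to -50 mm. Turned by up to 0.3 rad
- cover: cream cover 125 (x) x 126 (y) x 8 mm on top of the housing. Origin mid hinge line, axes as the actuator's when shut. Opens about +y, to 1.3 rad: the edge by the catch rises and goes back (+x). Weight and a weak spring always shut it, 2 to 4 N at the bar. When caught it has only about 0.035 rad (3 mm at the bar) of play, then stops hard; when free it just comes up. Nothing outside shows which
- cover_bar (a point): middle of the round dark bar handle on the cover, to be gripped from above across x: bar 10 mm thick along y, 84 mm between its two posts, 80 mm from the hinge line towards -x and 41 mm above the cover's underside (28 mm of free gap to the cover's top). It moves on an arc about the hinge: from shut, 1 mm back (+x) for each 2 mm up. Axes of the cover
- cover_hinge (a point): middle of the cover's hinge line: 175 mm above the bench, level with the cover's underside, at x = +72 mm of the actuator; the hinge runs along the actuator's y
- catch: orange thumb catch in a 56 mm black slot on the front ledge. Slides 24 mm along the actuator's y between end stops, takes 3 to 5 N, stays where left. Starts within 1 mm of its -y end (y = -12 mm of the actuator). If it holds the cover there, it frees it in the last 2 mm at the +y end; if the cover is free at the start, sliding it may catch the cover. Origin: the knob's foot, axes of the actuator
- catch_knob (a point): middle of the orange knob: 20 (x) x 14 (y) x 28 mm tall, 72 mm to -x of the actuator's origin; this point is 14 mm above the ledge
- socket (a point): centre of the mouth of the round 12 mm hole in the red block on the actuator's -y side: vertical, 30 mm deep, mouth 165 mm above the bench; block 50 x 38 mm; axes of the actuator
- pin: lock pin, steel shank 10 mm thick, 75 mm long in all, with a yellow-topped head 18 mm across and 14 mm tall at the top; z along it, upwards, origin at its tip (lower end). Loose, 35 to 70 g, standing upright in the stand's hole
- pin_tip (a point): lower end of the lock pin
- stand: blue block 70 x 70 x 30 mm fixed to the bench, left or right of the actuator, with a hole 12 mm wide and 20 mm deep in the middle of its top in which the pin stands; origin at the centre of its underside
- valve: loose steel ball valve, about 50 x 90 x 52 mm, to be left alone; origin at its underside
- bin: loose empty blue bin, 130 x 100 x 50 mm, to be left alone; origin at its underside
- screwdriver: loose screwdriver lying on the bench, to be left alone

How it is judged:
On the way, in this order (a step that is already met when the one before it is completed fails the run):
1. the lock pin is fully home in the red socket (z of pin_tip in the frame of socket below -0.024 m and horizontal distance between pin_tip and socket below 0.004 m and angle between pin's own z axis and vertical below 0.15 rad), for 0.2 s.
2. the cover is tugged (lifted at least 0.02 rad) while the catch is still at its first end (angle between cover's own z axis and vertical above 0.02 rad and y of catch in the frame of actuator below -0.006 m and contact force between the fingers and cover above 0.5 N), for 0.1 s.
3. the cover is open beyond 0.8 rad (angle between cover's own z axis and vertical above 0.8 rad), for 0.2 s.
At the end, for the whole second after the job is handed in: The pin's tip is at least 24 mm down the socket, within 4 mm of its centre and upright within 0.15 rad; the cover is open more than 0.8 rad (46 degrees), still (under 0.3 rad/s), and the fingers carry it (more than 0.5 N), the pin does not prop it (all of step 1 and angle between cover's own z axis and vertical above 0.8 rad and angular speed of cover below 0.3 rad/s and contact force between the fingers and cover above 0.5 N and contact force between pin and cover below 0.2 N); the arm keeps its last pose, push and grip.
It fails at once if the cover is wrenched against its catch (more than 60 N on the bolt) (contact force between catch and cover above 60 N).
It fails at once if the loose ball valve is moved more than 30 mm (distance of valve from where it was at the start of the episode above 0.03 m).
It fails at once if the blue bin is moved more than 30 mm (distance of bin from where it was at the start of the episode above 0.03 m).
It fails at once if the screwdriver is moved more than 30 mm (distance of screwdriver from where it was at the start of the episode above 0.03 m).
It also fails if it takes over 72 s, if anything falls off the work surface, if the arm or the gripper's body presses on something with over 40 N, if the wrist force passes 120 N, or if a joint passes its speed limit or range.

## Robot

A 7-joint arm with a two-finger parallel gripper is mounted at the origin on the work surface. World frame = base frame: x ahead of the robot, y to its left, z up, the work surface at z = 0. Lengths are in m, angles in rad, forces in N, time in s.
With the tool pointing down it reaches from about 0.425 to 0.925 m from the base axis. Payload 6.8 kg.
Tool frame: the origin (TCP) lies midway between the tips of the shut fingers; the grasp point (between the pads) lies 19 mm behind it; z points along the fingers, y is the line along which they close (so a half turn about z gives the same grasp; the last joint's range is limited). The gripper opens to 85 mm and grips with 20 to 120 N. Pads are 22 mm wide; open, the fingers measure 114 mm over their backs; the gripper's body (76 mm by 85 mm) begins 54 mm behind the grasp point. The pads swing forward as they close: fully open they stand 13 mm farther back than shut.
Start: joints at [-1.408, 0.477, 0.022, 1.555, -0.011, 1.109, -0.083], TCP at [0.181, 0.65, 0.231] pointing down, gripper open.
Joint ranges: [-2.96, 2.96], [-0.34, 2.1], [-1.41, 1.46], [0.24, 2.44], [-1.37, 4.51], [0.17, 1.92], [-2.96, 2.96]. Speed limits (rad/s): [2.39, 2.39, 3.14, 3.14, 3.14, 3.14, 3.14].

## Interface

Orientations are given as a rotation vector (axis times angle).
In Python, from bench import status, vision, r gives the robot as it stands. The module is installed in compiled form; this text tells all that it offers.
- The arm moves only by the shell command python3 -m handwheel 'ROWS' [OPENING] [FORCE]. ROWS is JSON, a list of rows, each an object with "dp": the shift along the tool's x, y, z in m, a list of three; "delta_rot": the turn, a rotation vector about the tool's x, y, z in rad, a list of three. In form: [{"dp": [x, y, z], "delta_rot": [rx, ry, rz]}, ...]. A call has 1 to 12 rows; each row is the pose to reach, as a shift and turn from the pose commanded when the call began, along the tool's axes at that moment; what a row does not reach only later rows make up. A row lasts 1/8 s, in which the tool goes at most 62.5 mm and 10.7 degrees, less where a joint would pass 70% of its speed; a pose out of reach is approached as far as the arm can. A call with a gripper value outside its range is refused whole. OPENING is the opening, from 0 (shut) to 1 (fully open), set as the call begins (- or left out, the last holds). The fingers move at their own pace and stop on an object; FORCE is the grip in N (left out, the last holds). Time passes only in rows, so rows that repeat a pose let the fingers close. It gives the time, the measured TCP pose, the force, the opening and the grip force at its end, in the units of the state.
- status.get_obs(): the state, without advancing time (a new reading comes with each control period).
- vision.grab_frame(name): name is "scene" or "side" or "wrist"; returns a dict with "img" (420x560x3 uint8, blue, green, red), "fovy" (degrees; the focal length in pixels is half the picture's height over the tangent of half this angle, whatever the lens; pixels are square), "cx", "cy" (the principal point, pixels), "distortion" ([k1, k2, p1, p2, k3] as OpenCV has them; the pictures are not rectified), "world_from_camera" (4x4, takes a point from camera to world coordinates). Camera axes: x right, y up, looking along -z (the intrinsics and any distortion apply to the point x, -y, -z); pixel columns grow to the right and rows downward; lengths in m; the calibration is good to about 2 mm. A picture is of the moment at which its call begins. There is no depth.
- r.hand_in(): hands the job in; it is judged then, once.
The state is a dict: "clock": time; "joints": joint angles; "qvel": joint speeds; "tau": joint torques, N m; "tcp_pos": TCP position; "orientation": TCP orientation; "contact_force": force on the tool from outside, world axes, zero at the start; "moment": the same for the moment, N m; "grip_width": finger opening in m; "gripper_force": force on a finger pad.
Only numpy, scipy, OpenCV 4.12 (cv2) and the standard library are available. Lean on these libraries where they do the work, as an engineer would, in place of code of your own. Each camera call takes 0.05 s, during which the arm holds its last target. There are 200 camera calls.

## Working session

There is one attempt and no reset: what is moved stays moved. The work goes in short steps, Python scripts to look and compute and a shell command to move; the robot and the scene stay as the last step left them, time stands still between calls to the robot, and variables do not carry over. Pictures are saved under pics/ and viewed, at most 10 in all, crops included, and the job is handed in when it is done.

```bash
mkdir -p pics; cat > h.py <<'E'
import numpy as np, cv2
from scipy.spatial.transform import Rotation as R
from bench import status, vision, r
def K(f):
    fl=f["img"].shape[0]/2/np.tan(np.radians(f["fovy"])/2)
    return np.array([[fl,0,f["cx"]],[0,fl,f["cy"]],[0,0,1.]])
def ray(f,uv):
    p=cv2.undistortPoints(np.array([[uv]],float),K(f),np.array(f["distortion"],float))[0,0]
    T=np.array(f["world_from_camera"]); d=T[:3,:3]@np.array([p[0],-p[1],-1]); return T[:3,3],d/np.linalg.norm(d)
def onz(f,uv,z):
    o,d=ray(f,uv); return o+d*(z-o[2])/d[2]
def proj(f,P):
    T=np.linalg.inv(np.array(f["world_from_camera"])); c=(T[:3,:3]@np.atleast_2d(P).T).T+T[:3,3]
    c=c*[1,-1,-1]; return cv2.projectPoints(c,np.zeros(3),np.zeros(3),K(f),np.array(f["distortion"],float))[0][:,0]
def tri(rays):
    A=np.zeros((3,3));b=np.zeros(3)
    for o,d in rays:
        M=np.eye(3)-np.outer(d,d);A+=M;b+=M@o
    return np.linalg.solve(A,b)
def tool(target):
    s=status.get_obs(); return R.from_rotvec(s["orientation"]).inv().apply(np.array(target)-s["tcp_pos"])
E
python3 - <<'E'
from h import *
fs=[vision.grab_frame(n) for n in("scene","side")]
for n,f in zip("ab",fs): cv2.imwrite(f"pics/{n}1.png",f["img"]); print(np.array(f["world_from_camera"]).round(3).tolist(),f["fovy"],f["distortion"])
s=status.get_obs();print({k:np.round(v,3) for k,v in s.items()}, R.from_rotvec(s["orientation"]).as_matrix().round(3))
E
```

```text
[[-0.299, -0.699, 0.649, 1.385], [0.954, -0.216, 0.206, 0.257], [-0.004, 0.681, 0.732, 1.04], [0.0, 0.0, 0.0, 1.0]] 43.20559793074346 [-0.20189507  0.          0.          0.          0.        ]
[[-0.977, 0.118, -0.179, 0.379], [-0.214, -0.569, 0.794, 0.751], [-0.008, 0.814, 0.581, 0.682], [0.0, 0.0, 0.0, 1.0]] 51.61780179114428 [-0.1122456  0.         0.         0.         0.       ]
{'clock': np.float64(0.1), 'joints': array([-1.408,  0.478,  0.022,  1.556, -0.012,  1.109, -0.083]), 'qvel': array([-0.001, -0.001,  0.001, -0.004, -0.002,  0.001,  0.002]), 'tau': array([ 4.0000e-03, -5.9776e+01,  1.6140e+00, -2.8195e+01,  1.3000e-02,
        5.0000e-03,  0.0000e+00]), 'tcp_pos': array([0.18, 0.65, 0.23]), 'orientation': array([-4.240e-01, -3.113e+00,  3.000e-03]), 'contact_force': array([ 0.013, -0.264, -0.339]), 'moment': array([ 0.057, -0.075, -0.026]), 'gripper_force': np.float64(0.0), 'grip_width': np.float64(0.085)} [[-0.964  0.267 -0.   ]
 [ 0.267  0.964 -0.002]
 [-0.    -0.002 -1.   ]]
```

View pics/a1.png

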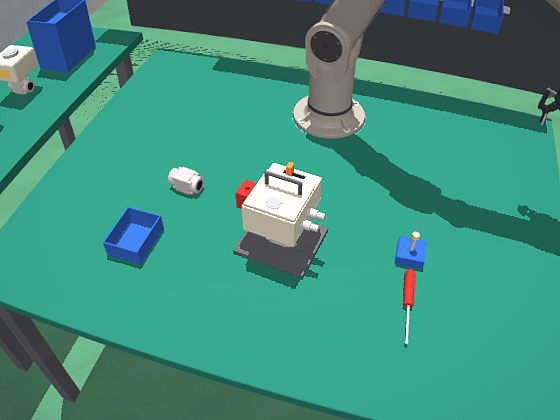

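View pics/b1.png

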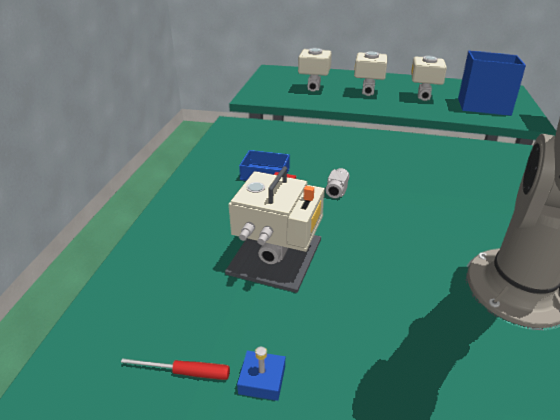

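The scene shows the actuator near (280,215), red socket block at (246,193), knob at (290,169), and the pin in its stand at (413,245), with the screwdriver beside it. The side view has the pin head at (261,352) and the knob at (309,193).

```bash
python3 - <<'E'
from h import *
def blob(m,i=0):
    n,l,st,c=cv2.connectedComponentsWithStats(m.astype(np.uint8)); o=np.argsort(-st[1:,4])[:3]+1
    return [(st[k].tolist(),c[k].round(1).tolist()) for k in o]
fs={n:vision.grab_frame(n) for n in("scene","side")}
for n,f in fs.items():
    h=cv2.cvtColor(f["img"],cv2.COLOR_BGR2HSV);H,S,V=h[...,0],h[...,1],h[...,2]
    print(n,"red",blob(((H<4)|(H>176))&(S>150)&(V>80)));print("or",blob((H>6)&(H<16)&(S>190)&(V>120)))
    print("blue",blob((H>105)&(H<125)&(S>150)&(V>70)))
a,b=fs["scene"],fs["side"]
print("pin top",tri([ray(a,(415,234.5)),ray(b,(261,351))]))
c=[cv2.resize(a["img"][140:290,220:345],(500,600),interpolation=cv2.INTER_CUBIC),cv2.resize(b["img"][160:300,220:335],(493,600),interpolation=cv2.INTER_CUBIC)]
cv2.imwrite("pics/c1.png",cv2.resize(np.hstack(c),(800,484)))
E
```

```text
scene red [([404, 269, 11, 39, 365], [408.7, 287.5]), ([236, 180, 21, 29, 302], [243.7, 191.6])]
or [([286, 164, 8, 12, 57], [289.6, 170.3])]
blue [([27, 0, 68, 72, 3660], [61.3, 34.3]), ([103, 207, 61, 58, 2243], [133.4, 235.0]), ([471, 0, 33, 34, 945], [487.3, 15.3])]
side red [([172, 361, 57, 18, 781], [200.8, 369.3]), ([287, 174, 9, 4, 25], [290.9, 175.8]), ([275, 173, 3, 2, 6], [276.0, 173.5])]
or [([310, 191, 3, 9, 10], [311.6, 195.4]), ([305, 194, 1, 2, 2], [305.0, 194.5]), ([305, 191, 1, 1, 1], [305.0, 191.0])]
blue [([458, 51, 67, 64, 3367], [490.6, 82.5]), ([237, 351, 48, 49, 1672], [261.3, 376.6]), ([240, 150, 49, 31, 958], [262.2, 162.8])]
pin top [0.50451906 0.32915239 0.07886997]
```

View pics/c1.png

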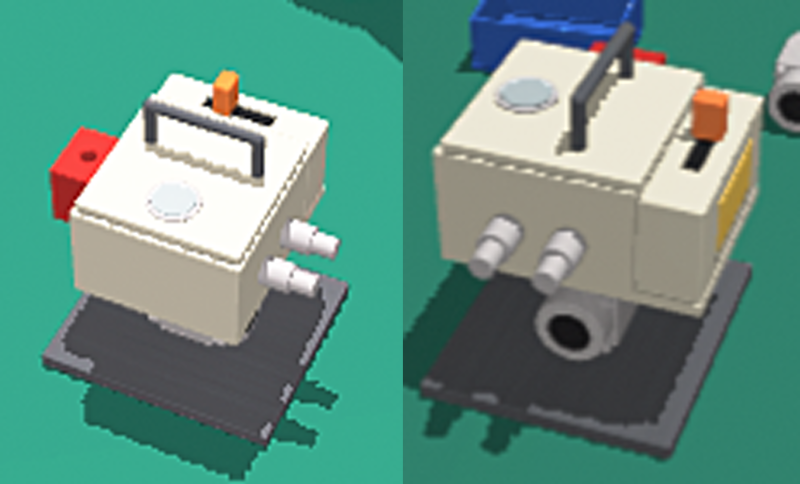

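The crops show the socket hole at scene (247.5,188), the knob top at (290,163.5), and the bar ends at (266.5,172) and (301,183).

```bash
python3 - <<'E'
from h import *
f=vision.grab_frame("scene");g=vision.grab_frame("side")
print("socket",onz(f,(247.2,188),.165));print("knobtop",onz(f,(290,163.4),.2))
e=[onz(f,p,.216) for p in((266.2,172),(301,182.6))];print("bar",e,np.linalg.norm(e[1]-e[0]),"yaw",np.arctan2(*(e[1]-e[0])[[0,1]]*[-1,1]))
# side plate of bar ends: crop factor 3.454(x: 493/115*.8056), 3.457
def s(u,v): return (220+(u-403)/3.454,160+v/3.457)
e=[onz(g,s(*p),.216) for p in((579,102),(628,36))];print("bar",e);print("knobtop",onz(g,s(711,98),.2))
print("pin",onz(f,(415,234.5),.085),onz(g,(261,351),.085))
w=vision.grab_frame("wrist");T=np.array(w["world_from_camera"]);print(T.round(3),w["fovy"])
s=status.get_obs();M=R.from_rotvec(s["orientation"]).as_matrix();print(M.T@(T[:3,3]-s["tcp_pos"]),(M.T@T[:3,:3]).round(3))
E
```

```text
socket [ 0.55633302 -0.0761601   0.165     ]
knobtop [0.48119033 0.00626034 0.2       ]
bar [array([ 0.54268074, -0.0326581 ,  0.216     ]), array([0.55285676, 0.05260478, 0.216     ])] 0.08586798444192588 yaw -0.11878689800332393
bar [array([0.5482105 , 0.05382184, 0.216     ]), array([ 0.53555765, -0.02422586,  0.216     ])]
knobtop [0.47851109 0.00982538 0.2       ]
pin [0.51095433 0.3293419  0.085     ] [0.50285543 0.3325066  0.085     ]
[[ 0.267 -0.926 -0.266  0.113]
 [ 0.964  0.257  0.075  0.669]
 [-0.001 -0.277  0.961  0.374]
 [ 0.     0.     0.     1.   ]] 63.571619111088104
[ 0.07025182 -0.00042706 -0.14323942] [[ 0.     0.961  0.277]
 [ 1.    -0.     0.001]
 [ 0.001  0.277 -0.961]]
```

```bash
python3 -m handwheel '[{"dp":[-0.05,-0.03,0],"delta_rot":[0,0,0.15]},{"dp":[-0.1,-0.055,0.01],"delta_rot":[0,0,0.3]},{"dp":[-0.15,-0.083,0.01],"delta_rot":[0,0,0.48]},{"dp":[-0.2,-0.11,0.02],"delta_rot":[0,0,0.66]},{"dp":[-0.25,-0.14,0.02],"delta_rot":[0,0,0.84]},{"dp":[-0.3,-0.167,0.02],"delta_rot":[0,0,1.02]},{"dp":[-0.35,-0.195,0.02],"delta_rot":[0,0,1.2]},{"dp":[-0.385,-0.214,0.02],"delta_rot":[0,0,1.35]},{"dp":[-0.399,-0.222,0.02],"delta_rot":[0,0,1.44]},{"dp":[-0.399,-0.222,0.02],"delta_rot":[0,0,1.44]},{"dp":[-0.399,-0.222,0.02],"delta_rot":[0,0,1.44]}]' 1 40
python3 - <<'E'
from h import *
w=vision.grab_frame("wrist");cv2.imwrite("pics/w1.png",w["img"])
s=status.get_obs();print(s["tcp_pos"],s["joints"].round(2) if hasattr(s["joints"],'round') else s["joints"])
h=cv2.cvtColor(w["img"],cv2.COLOR_BGR2HSV);H,S,V=[h[...,i] for i in range(3)]
for m in ((H>18)&(H<35)&(S>90)&(V>100),(H>105)&(H<125)&(S>150)&(V>70)):
    n,l,st,c=cv2.connectedComponentsWithStats(m.astype(np.uint8));k=1+np.argmax(st[1:,4]);print(st[k],c[k])
print("proj pin guess",proj(w,[[.505,.33,.085]]))
E
```

```text
clock: 1.72
tcp_pos: [0.5047, 0.3309, 0.2112]
orientation: [-2.367, -2.064, 0.0]
contact_force: [-0.2, -0.4, 0.1]
grip_width: 0.0854
gripper_force: 0.0
[0.50457097 0.33114739 0.21118779] [-1.02  0.4   0.44  1.78 -0.2   1.01 -0.64]
[264 187  22  13  71] [274.85915493 190.78873239]
[ 233  143   82   83 4643] [274.27934525 182.38294206]
proj pin guess [[274.48330017 201.31569779]]
```

View pics/w1.png

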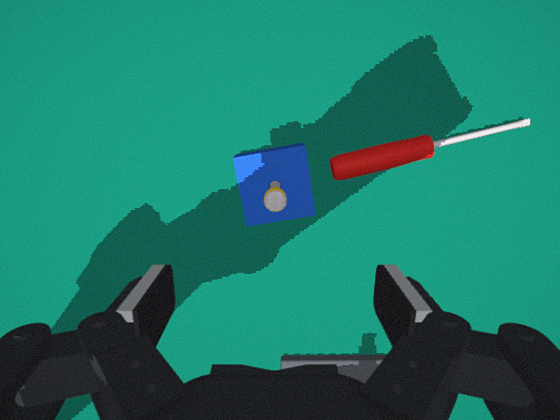

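The wrist view has the pin head disc at about (275,200) on the blue stand, and the guess falls on it at (274.5,201). I'll refine that, then descend.

```bash
python3 - <<'E'
from h import *
w=vision.grab_frame("wrist")
h=cv2.cvtColor(w["img"],cv2.COLOR_BGR2HSV);S,V=h[...,1],h[...,2]
m=((S<60)&(V>100)).astype(np.uint8);m[:, :240]=0;m[:,310:]=0;m[:170]=0;m[225:]=0
c=max(cv2.findContours(m,0,2)[0],key=cv2.contourArea);(u,v),rad=cv2.minEnclosingCircle(c);M=cv2.moments(c);print((u,v),rad,M["m10"]/M["m00"],M["m01"]/M["m00"])
P=onz(w,(M["m10"]/M["m00"],M["m01"]/M["m00"]),.085);print(P,onz(w,(u,v),.085))
print("expected r",np.ptp(proj(w,[P+[.009,0,0],P-[.009,0,0]]),axis=0))
s=status.get_obs();print("tool shift to grasp",tool([P[0],P[1],.059]),R.from_rotvec(s["orientation"]).as_matrix().round(3).tolist())
E
```

```text
(274.9565124511719, 201.7608642578125) 11.18307876586914 274.90673289183223 200.54415011037526
[0.50528869 0.33080622 0.085     ] [0.50518974 0.32977664 0.085     ]
expected r [21.70759558  2.88067061]
tool shift to grasp [-0.00028196  0.00083269  0.15221557] [[0.136, 0.991, -0.001], [0.991, -0.136, 0.001], [0.0, -0.001, -1.0]]
```

```bash
python3 -m handwheel '[{"dp":[0,0.001,0.04],"delta_rot":[0,0,0]},{"dp":[0,0.001,0.08],"delta_rot":[0,0,0]},{"dp":[0,0.001,0.12],"delta_rot":[0,0,0]},{"dp":[0,0.001,0.145],"delta_rot":[0,0,0]},{"dp":[0,0.001,0.153],"delta_rot":[0,0,0]},{"dp":[0,0.001,0.153],"delta_rot":[0,0,0]}]' && python3 -m handwheel '[{"dp":[0,0,0],"delta_rot":[0,0,0]},{"dp":[0,0,0],"delta_rot":[0,0,0]},{"dp":[0,0,0],"delta_rot":[0,0,0]},{"dp":[0,0,0],"delta_rot":[0,0,0]},{"dp":[0,0,0],"delta_rot":[0,0,0]},{"dp":[0,0,0],"delta_rot":[0,0,0]}]' 0 40
```

```text
clock: 2.58
tcp_pos: [0.5064, 0.3302, 0.0585]
orientation: [-2.37, -2.062, 0.0]
contact_force: [-0.0, -0.3, 0.1]
grip_width: 0.0856
gripper_force: 0.0
clock: 3.32
tcp_pos: [0.5068, 0.3299, 0.0587]
orientation: [-2.371, -2.06, -0.001]
contact_force: [-0.8, -0.6, 5.2]
grip_width: 0.0163
gripper_force: 39.0
```

```bash
python3 -m handwheel '[{"dp":[0,0,-0.03],"delta_rot":[0,0,0]},{"dp":[0,0,-0.08],"delta_rot":[0,0,0]},{"dp":[0,0,-0.13],"delta_rot":[0,0,0]},{"dp":[0,0,-0.18],"delta_rot":[0,0,0]},{"dp":[0,0,-0.23],"delta_rot":[0,0,0]},{"dp":[0,0,-0.26],"delta_rot":[0,0,0]},{"dp":[0,0,-0.26],"delta_rot":[0,0,0]}]' && python3 -m handwheel '[{"dp":[-0.04,0.01,0],"delta_rot":[0,0,0]},{"dp":[-0.09,0.023,0],"delta_rot":[0,0,0]},{"dp":[-0.14,0.036,0],"delta_rot":[0,0,0]},{"dp":[-0.19,0.049,0],"delta_rot":[0,0,0]},{"dp":[-0.24,0.062,0],"delta_rot":[0,0,0]},{"dp":[-0.29,0.075,0],"delta_rot":[0,0,0]},{"dp":[-0.33,0.086,0],"delta_rot":[0,0,0]},{"dp":[-0.36,0.093,0],"delta_rot":[0,0,0]},{"dp":[-0.375,0.097,0],"delta_rot":[0,0,0]},{"dp":[-0.375,0.097,0],"delta_rot":[0,0,0]}]'
python3 - <<'E'
from h import *
w=vision.grab_frame("wrist");cv2.imwrite("pics/w2.png",w["img"]);s=status.get_obs();print(s["tcp_pos"])
print(proj(w,[[.556,-.076,.165],[.48,.008,.2],[.545,.01,.216]]).round(0).tolist())
E
```

```text
clock: 4.2
tcp_pos: [0.5077, 0.33, 0.3205]
orientation: [2.372, 2.06, 0.007]
contact_force: [-0.4, -0.6, -1.1]
grip_width: 0.0161
gripper_force: 39.2
clock: 5.45
tcp_pos: [0.5499, -0.0557, 0.3174]
orientation: [-2.372, -2.058, 0.002]
contact_force: [-0.0, 0.5, -1.3]
grip_width: 0.0166
gripper_force: 39.2
[ 0.55007929 -0.05433751  0.31750892]
[[284.0, 213.0], [171.0, 135.0], [254.0, 120.0]]
```

View pics/w2.png

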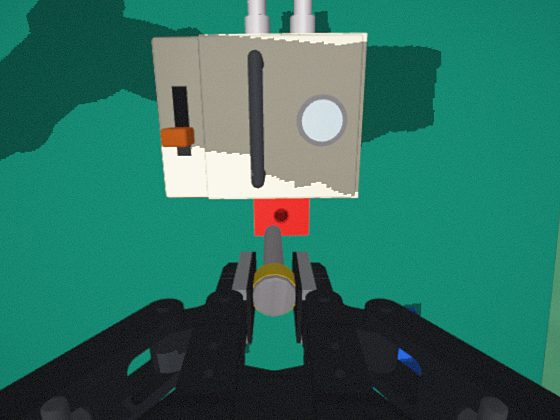

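The wrist view shows the socket hole at (281,215), the pin held with its tip near (272,230) and head at (274,296), the bar from (255,57) to (258,183), and the knob at (177,137).

```bash
python3 - <<'E'
from h import *
w=vision.grab_frame("wrist");s=status.get_obs()
im=w["img"];h=cv2.cvtColor(im,cv2.COLOR_BGR2HSV);H,S,V=[h[...,i] for i in range(3)]
sub=V[203:227,268:295];m=(sub<150).astype(np.uint8)
n,l,st,c=cv2.connectedComponentsWithStats(m);print([(st[k].tolist(),(c[k]+[268,203]).round(1).tolist()) for k in range(1,n) if st[k,4]>15])
k=1+np.argmax(st[1:,4]);hole=c[k]+[268,203];P=onz(w,hole,.165);print("socket",P)
# bar mask
mb=((V<80)&(S<80)).astype(np.uint8);mb[:40]=0;mb[195:]=0;mb[:,:238]=0;mb[:,:]*=1;mb[:,275:]=0
n,l,st,c=cv2.connectedComponentsWithStats(mb);k=1+np.argmax(st[1:,4]);ys,xs=np.nonzero(l==k);print("bar",st[k],c[k])
A=[(xs[ys==y].mean(),y) for y in range(ys.min()+8,ys.max()-8)]
Q=np.array([onz(w,a,.216) for a in A]);d=np.polyfit(Q[:,1],Q[:,0],1);print("yaw bar",-np.arctan(d[0]),"end pts",Q[0],Q[-1], "mid",onz(w,((xs.max()+xs.min())/2,(ys.min()+ys.max())/2),.218))
mo=((H>4)&(H<16)&(S>180)&(V>100)).astype(np.uint8);n,l,st,c=cv2.connectedComponentsWithStats(mo);k=1+np.argmax(st[1:,4]);print("knob",st[k],c[k],onz(w,c[k],.2))
# cover/housing edges: front left (152,38)-(167,196) bottom-most housing edge z .172
print("ledge edge",onz(w,(152.5,38.5),.172),onz(w,(167,196.5),.172))
print("pin head",onz(w,(274,296),s["tcp_pos"][2]+.026),"tip",onz(w,(272.5,231),s["tcp_pos"][2]-.049),"tcp",s["tcp_pos"])
cv2.imwrite("pics/w2c.png",cv2.resize(im[180:330,190:370],None,fx=4,fy=4,interpolation=cv2.INTER_CUBIC))
E
```

```text
[([7, 8, 13, 12, 124], [280.8, 216.5])]
socket [ 0.55313728 -0.07720508  0.165     ]
bar [ 248   53   18  137 1778] [256.28177728 118.67379078]
yaw bar -0.12846775707229316 end pts [0.55172147 0.04927177 0.216     ] [ 0.54107954 -0.03116699  0.216     ] mid [0.54687023 0.01048337 0.218     ]
knob [161 129  33  20 579] [177.51122625 138.24006908] [0.48467916 0.00608952 0.2       ]
ledge edge [0.47343781 0.08322112 0.172     ] [ 0.45656423 -0.0428589   0.172     ]
pin head [ 0.55023079 -0.05341112  0.34368681] tip [ 0.54930693 -0.05331971  0.26868681] tcp [ 0.55024804 -0.05361575  0.31768681]
```

View pics/w2c.png

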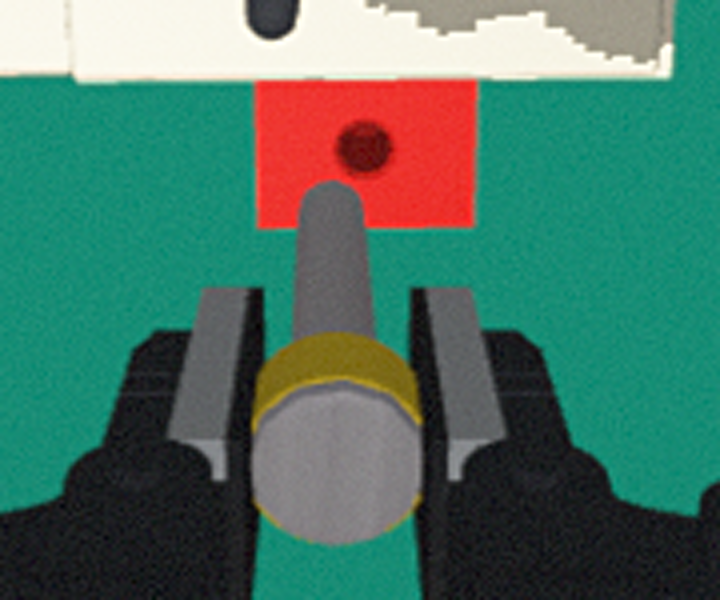

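```bash
python3 -m handwheel '[{"dp":[-0.02,0.004,0.005],"delta_rot":[0,0,0]},{"dp":[-0.039,0.007,0.02],"delta_rot":[0,0,0]},{"dp":[-0.039,0.007,0.05],"delta_rot":[0,0,0]},{"dp":[-0.039,0.007,0.08],"delta_rot":[0,0,0]},{"dp":[-0.039,0.007,0.094],"delta_rot":[0,0,0]},{"dp":[-0.039,0.007,0.094],"delta_rot":[0,0,0]},{"dp":[-0.039,0.007,0.094],"delta_rot":[0,0,0]}]'
python3 - <<'E'
from h import *
w=vision.grab_frame("wrist");s=status.get_obs();print(s["tcp_pos"],s["contact_force"])
print(proj(w,[[.5531,-.0772,.165]]),"tip pred",proj(w,[s["tcp_pos"]+np.array([-.001,0,-.0487])]))
cv2.imwrite("pics/w3.png",cv2.resize(w["img"][150:330,180:380],None,fx=3,fy=3,interpolation=cv2.INTER_CUBIC))
E
```

```text
clock: 6.42
tcp_pos: [0.5526, -0.0946, 0.2254]
orientation: [2.37, 2.061, 0.002]
contact_force: [0.2, 0.2, -1.2]
grip_width: 0.0164
gripper_force: 39.2
[ 0.55267066 -0.09473623  0.22547753] [-0.32640768 -0.38104971 -0.53780903]
[[270.59405874 199.81742872]] tip pred [[272.22987383 232.987446  ]]
```

View pics/w3.png

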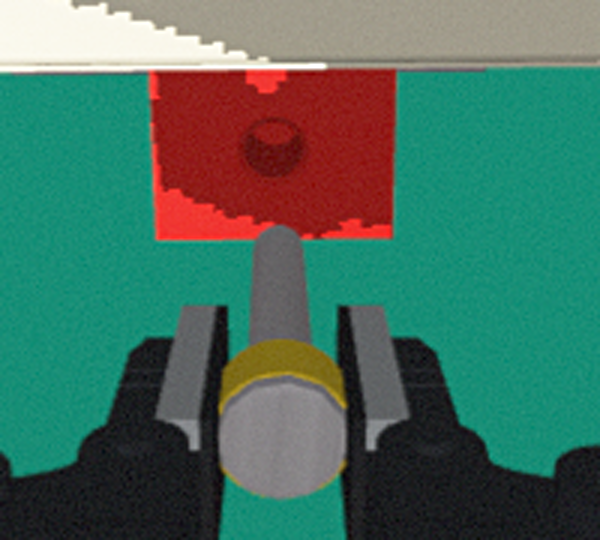

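The hole is at (271.0,198.9) and the tip centre near (272.1,232.0).

```bash
python3 - <<'E'
from h import *
w=vision.grab_frame("wrist");s=status.get_obs()
a=onz(w,(271.0,198.9),.165);t=onz(w,(272.1,232.0),s["tcp_pos"][2]-.0487)
M=R.from_rotvec(s["orientation"]);print(a,t,"tool",M.inv().apply(a-t),M.as_matrix().round(3).tolist())
E
```

```text
[ 0.55348709 -0.0768198   0.165     ] [ 0.55172416 -0.09430226  0.1767139 ] tool [ 0.01755239 -0.00071319  0.01172027] [[0.139, 0.99, 0.002], [0.99, -0.139, 0.0], [0.0, 0.002, -1.0]]
```

```bash
python3 -m handwheel '[{"dp":[0.009,0,0],"delta_rot":[0,0,0]},{"dp":[0.0175,-0.0007,0],"delta_rot":[0,0,0]},{"dp":[0.0175,-0.0007,0],"delta_rot":[0,0,0]},{"dp":[0.0175,-0.0007,0.004],"delta_rot":[0,0,0]},{"dp":[0.0175,-0.0007,0.008],"delta_rot":[0,0,0]},{"dp":[0.0175,-0.0007,0.011],"delta_rot":[0,0,0]},{"dp":[0.0175,-0.0007,0.014],"delta_rot":[0,0,0]},{"dp":[0.0175,-0.0007,0.016],"delta_rot":[0,0,0]},{"dp":[0.0175,-0.0007,0.016],"delta_rot":[0,0,0]}]'
```

```text
clock: 7.65
tcp_pos: [0.5535, -0.0774, 0.2081]
orientation: [-2.371, -2.06, 0.0]
contact_force: [-0.5, -0.3, -0.3]
grip_width: 0.0162
gripper_force: 39.2
```

It's in the hole without contact, so I'll push it home.

```bash
python3 -m handwheel '[{"dp":[0,0,0.005],"delta_rot":[0,0,0]},{"dp":[0,0,0.01],"delta_rot":[0,0,0]},{"dp":[0,0,0.015],"delta_rot":[0,0,0]},{"dp":[0,0,0.02],"delta_rot":[0,0,0]},{"dp":[0,0,0.024],"delta_rot":[0,0,0]},{"dp":[0,0,0.025],"delta_rot":[0,0,0]},{"dp":[0,0,0.025],"delta_rot":[0,0,0]}]'
```

```text
clock: 8.52
tcp_pos: [0.5539, -0.0776, 0.1837]
orientation: [2.371, 2.06, 0.001]
contact_force: [-1.2, 0.5, 3.6]
grip_width: 0.0159
gripper_force: 39.6
```

```bash
python3 -m handwheel '[{"dp":[0,0,0],"delta_rot":[0,0,0]},{"dp":[0,0,0],"delta_rot":[0,0,0]},{"dp":[0,0,0],"delta_rot":[0,0,0]},{"dp":[0,0,0],"delta_rot":[0,0,0]},{"dp":[0,0,-0.02],"delta_rot":[0,0,0]},{"dp":[0,0,-0.06],"delta_rot":[0,0,0]},{"dp":[0,0,-0.1],"delta_rot":[0,0,0]},{"dp":[0.03,-0.007,-0.115],"delta_rot":[0,0,0]},{"dp":[0.07,-0.015,-0.115],"delta_rot":[0,0,0]},{"dp":[0.086,-0.019,-0.115],"delta_rot":[0,0,0]},{"dp":[0.086,-0.019,-0.115],"delta_rot":[0,0,0]},{"dp":[0.086,-0.019,-0.115],"delta_rot":[0,0,0]}]' 0.5
python3 - <<'E'
from h import *
w=vision.grab_frame("wrist");s=status.get_obs()
P=proj(w,[[.5469,.0105,.216],[.5531,-.0772,.21]]).round(1);print(P.tolist(),tool([.5469,.0105,.197]))
cv2.imwrite("pics/w4.png",w["img"])
E
```

```text
clock: 10.02
tcp_pos: [0.5467, 0.0086, 0.2982]
orientation: [2.373, 2.058, -0.001]
contact_force: [-1.2, -0.8, 0.0]
grip_width: 0.0427
gripper_force: 0.0
[[273.8, 213.2], [297.5, 315.9]] [ 0.0021519  -0.00010871  0.10120029]
```

View pics/w4.png

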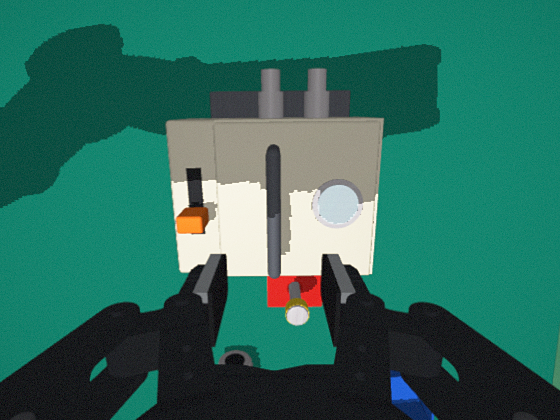

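The pin is seated, with its head at (297,315) where predicted. The bar middle is at (273.5,212), also as predicted, so I'll go down and grip it.

```bash
python3 -m handwheel '[{"dp":[0.001,0,0.03],"delta_rot":[0,0,0]},{"dp":[0.002,0,0.06],"delta_rot":[0,0,0]},{"dp":[0.002,0,0.08],"delta_rot":[0,0,0]},{"dp":[0.002,0,0.095],"delta_rot":[0,0,0]},{"dp":[0.002,0,0.1],"delta_rot":[0,0,0]},{"dp":[0.002,0,0.1],"delta_rot":[0,0,0]}]' && python3 -m handwheel '[{"dp":[0,0,0],"delta_rot":[0,0,0]},{"dp":[0,0,0],"delta_rot":[0,0,0]},{"dp":[0,0,0],"delta_rot":[0,0,0]},{"dp":[0,0,0],"delta_rot":[0,0,0]},{"dp":[0,0,0],"delta_rot":[0,0,0]}]' 0 40
```

```text
clock: 10.82
tcp_pos: [0.5473, 0.012, 0.1985]
orientation: [2.372, 2.06, 0.0]
contact_force: [-0.1, 0.2, -0.4]
grip_width: 0.0429
gripper_force: 0.0
clock: 11.45
tcp_pos: [0.5467, 0.0125, 0.1985]
orientation: [-2.371, -2.06, 0.0]
contact_force: [-5.1, 0.5, 6.0]
grip_width: 0.0086
gripper_force: 39.2
```

```bash
python3 -m handwheel '[{"dp":[0,0.0004,-0.0008],"delta_rot":[0,0,0]},{"dp":[0,0.0008,-0.0016],"delta_rot":[0,0,0]},{"dp":[0,0.001,-0.002],"delta_rot":[0,0,0]},{"dp":[0,0.0012,-0.0024],"delta_rot":[0,0,0]},{"dp":[0,0.0012,-0.0024],"delta_rot":[0,0,0]},{"dp":[0,0.0012,-0.0024],"delta_rot":[0,0,0]}]'
```

```text
clock: 12.2
tcp_pos: [0.5476, 0.0124, 0.2003]
orientation: [-2.37, -2.06, 0.002]
contact_force: [-5.3, 1.1, -1.5]
grip_width: 0.0082
gripper_force: 38.9
```

```bash
python3 -m handwheel '[{"dp":[0,0.0002,-0.0005],"delta_rot":[0,0,0]},{"dp":[0,0.0002,-0.0005],"delta_rot":[0,0,0]},{"dp":[0,0.0002,-0.0005],"delta_rot":[0,0,0]}]' && python3 -m handwheel '[{"dp":[0,0.0003,-0.0005],"delta_rot":[0,0,0]},{"dp":[0,0.0003,-0.0005],"delta_rot":[0,0,0]},{"dp":[0,0.0003,-0.0005],"delta_rot":[0,0,0]}]'&& python3 -m handwheel '[{"dp":[0,0.0003,-0.0006],"delta_rot":[0,0,0]},{"dp":[0,0.0003,-0.0006],"delta_rot":[0,0,0]},{"dp":[0,0.0003,-0.0006],"delta_rot":[0,0,0]}]'
```

```text
clock: 12.58
tcp_pos: [0.5479, 0.0123, 0.2009]
orientation: [-2.371, -2.06, 0.001]
contact_force: [-5.6, 1.7, -0.9]
grip_width: 0.0083
gripper_force: 38.9
clock: 12.95
tcp_pos: [0.5481, 0.0123, 0.2014]
orientation: [-2.371, -2.06, 0.001]
contact_force: [-5.2, 1.9, -1.2]
grip_width: 0.0086
gripper_force: 38.9
clock: 13.32
tcp_pos: [0.5484, 0.0123, 0.202]
orientation: [-2.37, -2.06, 0.001]
contact_force: [-4.8, 1.2, -2.2]
grip_width: 0.0081
gripper_force: 38.9
```

```bash
for i in 1; do :; done; python3 -m handwheel '[{"dp":[0,0.0003,-0.0007],"delta_rot":[0,0,0]},{"dp":[0,0.0003,-0.0007],"delta_rot":[0,0,0]},{"dp":[0,0.0003,-0.0007],"delta_rot":[0,0,0]}]' && python3 -m handwheel '[{"dp":[0,0.0004,-0.0008],"delta_rot":[0,0,0]},{"dp":[0,0.0004,-0.0008],"delta_rot":[0,0,0]},{"dp":[0,0.0004,-0.0008],"delta_rot":[0,0,0]}]'&& python3 -m handwheel '[{"dp":[0,0.0004,-0.0008],"delta_rot":[0,0,0]},{"dp":[0,0.0004,-0.0008],"delta_rot":[0,0,0]},{"dp":[0,0.0004,-0.0008],"delta_rot":[0,0,0]}]'
```

```text
clock: 13.7
tcp_pos: [0.5489, 0.0122, 0.2028]
orientation: [-2.371, -2.06, 0.001]
contact_force: [-4.9, 2.0, -2.8]
grip_width: 0.0087
gripper_force: 38.9
clock: 14.08
tcp_pos: [0.5493, 0.0122, 0.2036]
orientation: [-2.371, -2.06, 0.001]
contact_force: [-5.4, 1.8, -2.6]
grip_width: 0.0083
gripper_force: 38.9
clock: 14.45
tcp_pos: [0.5498, 0.0121, 0.2045]
orientation: [-2.371, -2.06, 0.001]
contact_force: [-4.7, 0.8, -3.7]
grip_width: 0.0087
gripper_force: 38.9
```

It has risen 6 mm at under 4 N, twice the caught play, so it seems free. I'll go further gently.

```bash
python3 -m handwheel '[{"dp":[0,0.001,-0.0015],"delta_rot":[0,0,0]},{"dp":[0,0.0015,-0.003],"delta_rot":[0,0,0]},{"dp":[0,0.0015,-0.003],"delta_rot":[0,0,0]}]' && python3 -m handwheel '[{"dp":[0,0.001,-0.0015],"delta_rot":[0,0,0]},{"dp":[0,0.0017,-0.003],"delta_rot":[0,0,0]},{"dp":[0,0.0017,-0.003],"delta_rot":[0,0,0]}]'
python3 - <<'E'
from h import *
import math
s=status.get_obs();p=np.array(s["tcp_pos"]);M=R.from_rotvec(s["orientation"]).as_matrix();print(M.round(3).tolist())
f=vision.grab_frame("side");cv2.imwrite("pics/s5.png",cv2.resize(f["img"][120:300,200:360],None,fx=3.3,fy=3.3,interpolation=cv2.INTER_CUBIC))
# arc plan: tool shift (y,z) from angle phi0 to phi, no tool turn
z0=.1985;  b=lambda a:np.array([-80*math.cos(a)+41*math.sin(a),80*math.sin(a)+41*math.cos(a)])
from scipy.optimize import brentq
a0=brentq(lambda a:b(a)[1]-41-(p[2]-z0)*1e3,0,.5);print("phi0",a0)
for a in np.linspace(a0,1.08,17): d=b(a)-b(a0);print(round(a,3),"y %.1f z %.1f"%(d[0],-d[1]))
E
```

```text
clock: 14.82
tcp_pos: [0.5517, 0.0118, 0.2077]
orientation: [2.371, 2.061, 0.0]
contact_force: [-3.5, 2.1, -1.8]
grip_width: 0.0082
gripper_force: 39.0
clock: 15.2
tcp_pos: [0.5536, 0.0116, 0.2108]
orientation: [2.371, 2.06, 0.001]
contact_force: [-3.3, 1.7, -2.0]
grip_width: 0.0083
gripper_force: 39.0
[[0.139, 0.99, 0.001], [0.99, -0.139, 0.0], [0.0, 0.001, -1.0]]
phi0 0.16139633887906607
0.161 y 0.0 z -0.0
0.219 y 3.2 z -4.1
0.276 y 6.6 z -7.9
0.334 y 10.2 z -11.6
0.391 y 14.0 z -15.1
0.448 y 18.1 z -18.3
0.506 y 22.3 z -21.3
0.563 y 26.6 z -24.1
0.621 y 31.1 z -26.6
0.678 y 35.8 z -28.8
0.736 y 40.6 z -30.8
0.793 y 45.4 z -32.4
0.85 y 50.4 z -33.8
0.908 y 55.4 z -35.0
0.965 y 60.5 z -35.8
1.023 y 65.7 z -36.3
1.08 y 70.8 z -36.6
```

View pics/s5.png

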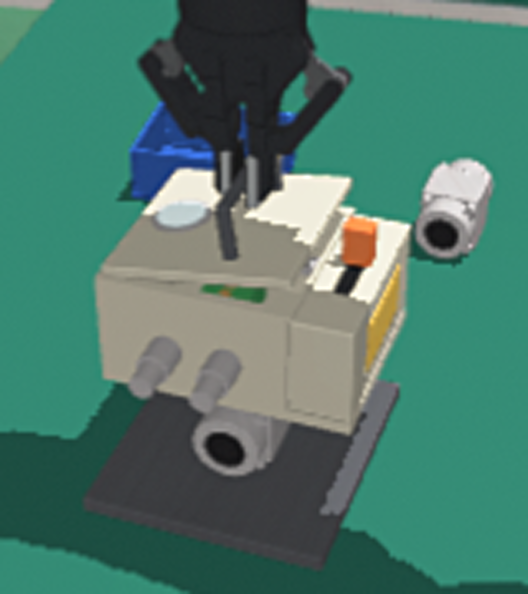

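The cover is up about 0.16 rad with the internals showing, and the catch is still at its first end, so it is free. I'll raise it along the arc.

```bash
python3 -m handwheel '[{"dp":[0,0.0032,-0.0041],"delta_rot":[0,0,0]},{"dp":[0,0.0066,-0.0079],"delta_rot":[0,0,0]},{"dp":[0,0.0102,-0.0116],"delta_rot":[0,0,0]},{"dp":[0,0.014,-0.0151],"delta_rot":[0,0,0]},{"dp":[0,0.0181,-0.0183],"delta_rot":[0,0,0]},{"dp":[0,0.0223,-0.0213],"delta_rot":[0,0,0]},{"dp":[0,0.0266,-0.0241],"delta_rot":[0,0,0]},{"dp":[0,0.0311,-0.0266],"delta_rot":[0,0,0]},{"dp":[0,0.0311,-0.0266],"delta_rot":[0,0,0]}]'
```

```text
clock: 16.38
tcp_pos: [0.5842, 0.0075, 0.2394]
orientation: [-2.37, -2.06, -0.002]
contact_force: [-11.7, 3.8, 12.4]
grip_width: 0.0083
gripper_force: 40.4
```

```bash
python3 -m handwheel '[{"dp":[0,0.002,-0.004],"delta_rot":[0,0,0]},{"dp":[0,0.0065,-0.0063],"delta_rot":[0,0,0]},{"dp":[0,0.011,-0.0082],"delta_rot":[0,0,0]},{"dp":[0,0.011,-0.0082],"delta_rot":[0,0,0]}]'
```

```text
clock: 16.88
tcp_pos: [0.5956, 0.0059, 0.2455]
orientation: [2.371, 2.061, 0.001]
contact_force: [-2.2, 3.3, -5.1]
grip_width: 0.0081
gripper_force: 39.7
```

```bash
python3 -m handwheel '[{"dp":[0,0.005,-0.0015],"delta_rot":[0,0,0]},{"dp":[0,0.01,-0.0028],"delta_rot":[0,0,0]},{"dp":[0,0.015,-0.0037],"delta_rot":[0,0,0]},{"dp":[0,0.02,-0.0043],"delta_rot":[0,0,0]},{"dp":[0,0.024,-0.0045],"delta_rot":[0,0,0]},{"dp":[0,0.024,-0.0045],"delta_rot":[0,0,0]},{"dp":[0,0.024,-0.0045],"delta_rot":[0,0,0]}]'
python3 - <<'E'
from h import *
f=vision.grab_frame("side");g=vision.grab_frame("scene")
a=cv2.resize(f["img"][120:300,200:360],(480,540));b=cv2.resize(g["img"][130:290,220:345],(320,410));b=cv2.copyMakeBorder(b,0,130,0,0,0)
cv2.imwrite("pics/s6.png",np.hstack([a,b]))
s=status.get_obs();hinge=np.array([.5469,.0105])+.08*np.array([.9913,-.1316])
d=(np.array(s["tcp_pos"][:2])-hinge)@[.9913,-.1316]; zz=s["tcp_pos"][2]+.019-.001-.175
print("bar rel hinge",d,zz,"phi",np.arctan2(.08,.041)+0-np.arctan2(-d,zz))
E
```

```text
clock: 17.75
tcp_pos: [0.62, 0.0026, 0.2515]
orientation: [2.37, 2.06, 0.005]
contact_force: [-2.4, 4.1, 3.4]
grip_width: 0.0082
gripper_force: 40.5
bar rel hinge -0.006536954427863159 0.09454815203339112 phi 1.0281697565727503
```

View pics/s6.png

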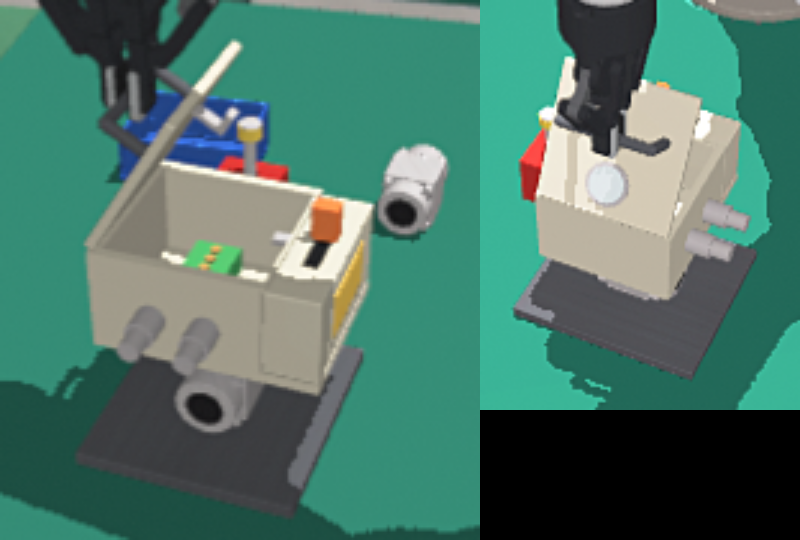

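The pictures show the cover held open at about 60° by its bar, with the pin head upright in the socket at (250,128) in the left crop. I'll let it settle and hand in.

```bash
python3 -m handwheel '[{"dp":[0,0,0],"delta_rot":[0,0,0]},{"dp":[0,0,0],"delta_rot":[0,0,0]},{"dp":[0,0,0],"delta_rot":[0,0,0]},{"dp":[0,0,0],"delta_rot":[0,0,0]}]' && python3 -c "
from bench import r
print(r.hand_in())"
```

```text
clock: 18.35
tcp_pos: [0.6199, 0.0026, 0.2515]
orientation: [2.37, 2.06, 0.005]
contact_force: [-3.5, 3.8, 4.6]
grip_width: 0.0083
gripper_force: 40.6
the job is handed in; nothing more can be done
None
```

The pin is fully home in the red socket; the tug showed the cover was free, so I left the catch alone, and I handed in (no verdict was returned) with the gripper holding the cover steady at about 60° (1.03 rad).

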